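# Shut the balance's draught shield and start its adjustment

### The arm

A 7-joint arm with a two-finger parallel gripper is mounted at the origin on a cart in front of the work surface, level with it; the furniture and walls round the work are solid. World frame = base frame: x ahead of the robot, y to its left, z up, the work surface at z = 0. Lengths are in m, angles in degrees, forces in N, time in s.
With the tool pointing down it reaches from about 0.35 to 0.9 m from the base axis. Payload 19.9 kg.
Tool frame: the origin (TCP) lies at the very end of the fingers, on their centre line; the grasp point (between the pads) lies 19 mm behind it; z points along the fingers, y is the line along which they close (so a half turn about z gives the same grasp; the last joint's range is limited). The gripper opens to 85 mm and grips with 20 to 120 N. Pads are 22 mm wide; open, the fingers measure 114 mm over their backs; the gripper's body (76 mm by 85 mm) begins 54 mm behind the grasp point. The pads swing forward as they close: fully open they stand 13 mm farther back than shut.
Start: joints at [60.705, 23.915, -0.59, 92.452, 0.269, 63.638, -3.037], TCP at [0.283, -0.557, 0.231] pointing down, gripper open.
Joint ranges: [-161.28, 161.28], [-22.2, 115.67], [-73.04, 71.86], [3.21, 147.25], [-68.34, 248.33], [10.77, 114.83], [-161.83, 161.83]. Speed limits (degrees/s): [108.29, 108.29, 136.94, 136.94, 172.46, 172.46, 172.46].

### API

Orientations are given as [roll, pitch, yaw] about the fixed x, y, z axes, in that order (R = Rz(yaw) Ry(pitch) Rx(roll)).
In Python, from rig import r gives the robot as it stands.
- The arm moves only by the shell command python3 -m inch 'ROWS' [FORCE]. ROWS is JSON, a list of rows, each a list of 3 entries, a list of its own where there are three numbers: the shift along the tool's x, y, z in cm, then the turn about the tool's z in rad, then the finger opening in cm, from 0 to 8.54. In form: [[[x, y, z], yaw, jaw], ...]. A call has 1 to 10 rows; each row is the pose to reach, as a shift and turn from the pose commanded when the call began, along the tool's axes at that moment; what a row does not reach only later rows make up. A row lasts 1/8 s, in which the tool goes at most 62.5 mm and 10.7 degrees, less where a joint would pass 70% of its speed; a pose out of reach is approached as far as the arm can. A call with a gripper value outside its range is refused whole. The fingers move at their own pace and stop on an object; FORCE is the grip in N (left out, the last holds). Time passes only in rows, so rows that repeat a pose let the fingers close. It gives the time, the measured TCP pose, the force, the opening and the grip force at its end, in the units of the state.
- r.observe(): the state, without advancing time (a new reading comes with each control period).
- r.camera(name): name is "scene" or "side" or "wrist"; returns the picture (480x640x3 uint8, red, green, blue); there is no depth.
- r.get_calibration(name): a dict with "fov_y" (degrees; the focal length in pixels is half the picture's height over the tangent of half this angle, whatever the lens; pixels are square), "cx", "cy" (the principal point, pixels), "world_to_cam" (4x4, takes a point from world to camera coordinates). Camera axes: x right, y up, looking along -z (the intrinsics and any distortion apply to the point x, -y, -z); pixel columns grow to the right and rows downward; lengths in m; the calibration is good to about 2 mm. A picture is of the moment at which its call begins: read the wrist's pose just before it. get_calibration takes no time and is no camera call; for the wrist camera it gives the pose at the moment of the call.
- r.hand_in(): hands the job in; it is judged then, once.
The state is a dict: "time_s": time; "joint_positions": joint angles; "qvel": joint speeds; "effort": joint torques, N m; "tcp_pos": TCP position; "eef_rot": TCP orientation; "force": force on the tool from outside, world axes, zero at the start; "ft_torque": the same for the moment, N m; "width": finger opening in m; "finger_force": force on a finger pad.
Only numpy, scipy, OpenCV 4.12 (cv2) and the standard library are available. Lean on these libraries where they do the work, as an engineer would, in place of code of your own. Each camera call takes 0.05 s, during which the arm holds its last target. There are 200 camera calls.

### The job

The test weight already stands on the balance's pan. Close the draught shield with your fingertips: push the hinged front door fully shut and push the sliding top lid fully forward until it is shut, in either order; only then press the round key on the balance's console all the way down and let it go. Do not press the long bar key, do not pick up or shift the weight on the pan, and leave the other things on the worktop where they are.

Things in the scene. Friction and masses are not known exactly. Their poses are not given: they have to be found in the camera images.
- balance: fixed balance: grey housing 264 (x) by 184 (y) mm, low clear box-shaped draught shield on its rear part (x = -0.03 to 0.13, full width, frame 154.5 mm high), white console in front (top 70 mm high). Origin: centre of its underside, on the worktop; x from its front (console, towards the robot) to its back, y to its left, z up. Left and right are as the robot sees it.
- front_door (a joint): hinged front door of the shield: 0 = shut (lies across the shield's front, in the balance's y-z plane), positive (rad) = swung open towards the robot, up to 1.7. Upright axis at its left edge (+y of the balance). Clear pane in an aluminium frame, 178 mm wide, 8 mm thick, 86 to 151 mm above the worktop. It stays where it is left; about 1 N shuts it.
- front_door_hinge (a point): point on the door's hinge axis, at half the door's height (118.5 mm above the worktop)
- front_door_middle (a point): point in the middle of the door's thickness and height, 100 mm from the hinge axis; it moves with the door. The point's x axis is normal to the door and points to its inner side (the outer face, the one to push, is on the -x side); its y axis points along the door to the hinge.
- top_lid (a joint): flat sliding lid of the shield: 0 = shut (fully forward, towards the robot), positive (m) = slid open to the back along the balance's x, up to 0.10. Clear plate with aluminium border, 156 by 182 mm, 5 mm thick, top face 159.5 mm above the worktop. It stays where it is left; about 2 N moves it.
- lid_tab (a point): centre of the upright finger tab on the lid near its front edge; it moves with the lid. The tab is 8 mm thick (along the balance's x), 60 mm wide (y), and rises from the lid's top face at 159.5 mm to 184.5 mm above the worktop.
- round_key_top (a point): centre of the top face of the round key, 28 mm across, on the right part of the console (seen from the front); 80 mm above the worktop when up
- round_key (a joint): travel of the round key: 0 = up, grows (m) as it is pressed down; fully down at 0.005, which takes about 4 N; springs back
- bar_key_top (a point): centre of the top face of the long bar key, 22 (x) by 62 (y) mm, on the left part of the console, 80 mm above the worktop; not to be pressed
- bar_key (a joint): travel of the bar key: 0 = up, grows (m) as it is pressed down, to 0.005
- pan_weight_center (a point): centre of the pale yellow knobbed test weight (38 mm across, 48 mm high) standing loose on the round pan inside the shield (pan 86 mm across, top 75 mm above the worktop, centre at x = 0.05, y = 0 of the balance)
- test_weight_1: grey knobbed weight, 31 mm across, 40 mm high, loose on the worktop; origin under its centre
- test_weight_2: grey knobbed weight, 25 mm across, 31 mm high, loose on the worktop; origin under its centre
- test_weight_3: grey knobbed weight, 20 mm across, 25 mm high, loose on the worktop; origin under its centre
- timer: flat white timer, 69x69x17 mm, loose; origin under its centre
- marker_black: marker pen, 18 mm thick, loose; origin under its centre
- water_bath: large box-shaped water bath fixed at the back of the worktop, 0.43 m high, at x > 0.58 between y = -0.14 and 0.38 (world): the arm must swing past in front of it to reach the balance, which stands to the right. Origin: under its middle
- pan_weight: the same test weight, origin under its centre
Things that resemble listed ones, but are neither listed nor needed, are in the scene too. Leave any turquoise look-alike of the pan_weight alone.

How it is judged (in metres and radians):
On the way, in this order (a step that is already met when the one before it is completed fails the run):
1. front door and top lid both shut (value of joint front_door below 0.06 rad and value of joint top_lid below 0.005 m), for 0.2 s.
2. round key pressed down with the shield shut (all of step 1 and value of joint round_key above 0.0035 m), for 0.05 s.
At the end, for the whole second after the job is handed in: The front door is within 0.06 rad and the lid within 5 mm of shut, both keys are up again (within 1 mm), the weight stands upright and at rest on the pan within 12 mm of where it was, and the other loose things are within 20 mm of where they were (all of step 1 and value of joint each of round_key, bar_key below 0.001 m and distance of pan_weight_center from where it was at the start of the episode below 0.012 m and angle between pan_weight_center's own z axis and vertical below 0.1 rad and linear speed of pan_weight below 0.01 m/s and distance of each of test_weight_1, test_weight_2, test_weight_3, timer, marker_black from where it was at the start of the episode below 0.02 m); the robot touches nothing.
It fails at once if the round key is pressed before the shield is shut (value of joint round_key above 0.003 m and not (value of joint front_door below 0.06 rad and value of joint top_lid below 0.005 m)).
It fails at once if the bar key is pressed (value of joint bar_key above 0.003 m).
It fails at once if the weight on the pan is lifted, shifted more than 12 mm or tipped (distance of pan_weight_center from where it was at the start of the episode above 0.012 m or angle between pan_weight_center's own z axis and vertical above 0.25 rad).
It fails at once if another loose thing is moved more than 20 mm (distance of any of test_weight_1, test_weight_2, test_weight_3, timer, marker_black from where it was at the start of the episode above 0.02 m).
It also fails if it takes over 58 s, if anything falls off the work surface, if the arm or the gripper's body presses on something with over 40 N, if the wrist force passes 120 N, or if a joint passes its speed limit or range.

## Working session

There is one attempt and no reset: what is moved stays moved. The work goes in short steps, Python scripts to look and compute and a shell command to move; the robot and the scene stay as the last step left them, time stands still between calls to the robot, and variables do not carry over. Pictures are saved under pics/ and viewed, at most 10 in all, crops included, and the job is handed in when it is done.

```bash
mkdir -p pics; ls; python3 - <<'E'
from rig import r
import cv2, numpy as np
s=r.observe(); print({k:np.round(v,3).tolist() for k,v in s.items()})
for n in ("scene","side"):
    c=r.get_calibration(n); print(n,c)
    cv2.imwrite(f"pics/{n}0.png",cv2.cvtColor(r.camera(n),cv2.COLOR_RGB2BGR))
E
```

```text
pics
{'time_s': 0.0, 'joint_positions': [60.705, 23.95, -0.591, 92.487, 0.27, 63.637, -3.035], 'qvel': [0.124, -0.065, 0.021, 0.021, 0.033, 0.126, -0.003], 'effort': [0.001, -86.445, 0.679, -43.49, 0.019, 0.007, -0.0], 'tcp_pos': [0.283, -0.557, 0.231], 'eef_rot': [-179.928, 0.005, 26.92], 'force': [-0.478, -0.831, -0.195], 'ft_torque': [0.027, 0.033, -0.026], 'finger_force': 0.0, 'width': 0.085}
scene {'fov_y': 42.28732582066404, 'cx': 322.9139531930324, 'cy': 236.50129309622037, 'world_to_cam': array([[-0.70647249, -0.70772821, -0.00417145,  0.41295213],
       [ 0.48506398, -0.48847852,  0.72532867, -0.37444447],
       [-0.51537322,  0.51040133,  0.6883901 , -1.09611046],
       [ 0.        ,  0.        ,  0.        ,  1.        ]])}
side {'fov_y': 47.21158505810073, 'cx': 325.33134592935795, 'cy': 245.23595384042275, 'world_to_cam': array([[-0.99607344, -0.08780521, -0.0113117 ,  0.59062574],
       [ 0.0379639 , -0.53906368,  0.84140899, -0.1302351 ],
       [-0.07997782,  0.83767571,  0.54028044, -1.50431441],
       [ 0.        ,  0.        ,  0.        ,  1.        ]])}
```

View pics/scene0.png

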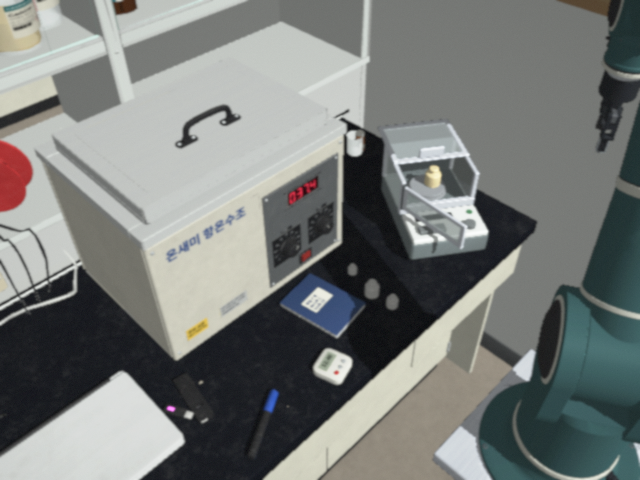

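View pics/side0.png

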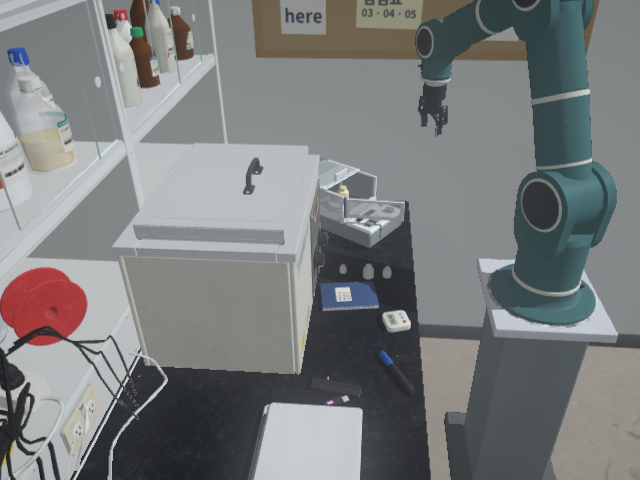

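The scene view shows the balance at about px (435,190) with its door ajar and lid partly back. The side view shows it at about (360,210). I'll enlarge both.

```bash
python3 - <<'E'
import cv2
a=cv2.imread("pics/scene0.png")[112:262,365:505]
cv2.imwrite("pics/c1.png",cv2.resize(a,None,fx=4,fy=4,interpolation=cv2.INTER_CUBIC))
a=cv2.imread("pics/side0.png")[150:250,310:420]
cv2.imwrite("pics/c2.png",cv2.resize(a,None,fx=6,fy=6,interpolation=cv2.INTER_CUBIC))
E
```

```text
(no output)
```

View pics/c1.png

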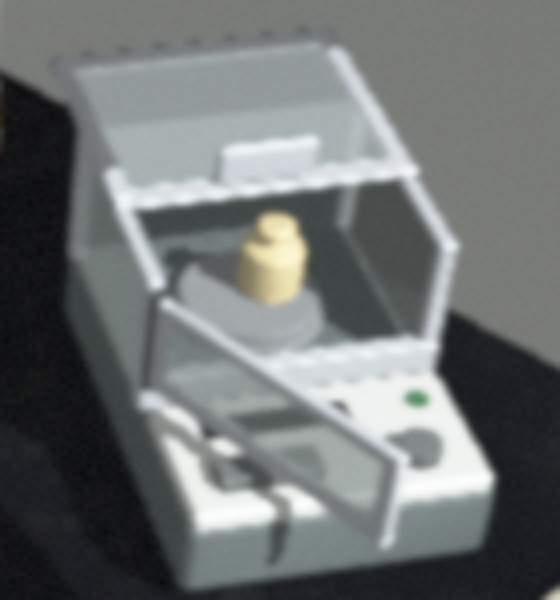

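View pics/c2.png

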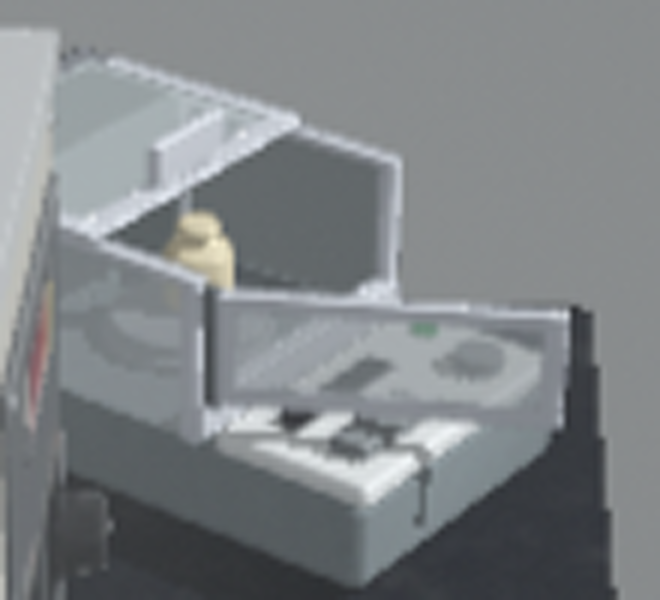

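```bash
cat > h.py <<'E'
from rig import r
import numpy as np
def proj(n,P,c=None):
    c=c or r.get_calibration(n); P=np.atleast_2d(P)
    q=(c["world_to_cam"]@np.c_[P,np.ones(len(P))].T).T
    f=240/np.tan(np.radians(c["fov_y"]/2))
    return np.c_[c["cx"]+f*q[:,0]/-q[:,2], c["cy"]-f*q[:,1]/-q[:,2]]
def ray(n,u,v,z,c=None):
    c=c or r.get_calibration(n); f=240/np.tan(np.radians(c["fov_y"]/2))
    W=np.linalg.inv(c["world_to_cam"]); d=W[:3,:3]@[(u-c["cx"])/f,-(v-c["cy"])/f,-1]; o=W[:3,3]
    return o+d*(z-o[2])/d[2]
E
python3 - <<'E'
from h import *
from scipy.optimize import least_squares
S=lambda x,y:(365+x/4,112+y/4); D=lambda x,y:(310+x/6,150+y/6)
def model(p):
    x,y,t,a,lid,hx,tx,ty,kx,ky=p
    e=(hx-.178*np.sin(a),.089-.178*np.cos(a))
    B={'fl':(-.132,.092,0),'fr':(-.132,-.092,0),'tl':(-.03,.092,.1545),'tr':(-.03,-.092,.1545),
     'et':(*e,.151),'eb':(*e,.086),'ht':(hx,.089,.151),'ll':(-.03+lid,.091,.1595),'lr':(-.03+lid,-.091,.1595),
     'tabl':(tx,ty+.03,.1845),'tabr':(tx,ty-.03,.1845),'key':(kx,ky,.08)}
    R=np.array([[np.cos(t),-np.sin(t),0],[np.sin(t),np.cos(t),0],[0,0,1]])
    return {k:R@v+[x,y,0] for k,v in B.items()}
O=[('scene',k,S(*v)) for k,v in dict(fl=(185,590),fr=(485,550),tl=(158,290),tr=(455,245),et=(405,460),eb=(388,545),ht=(165,300),ll=(122,203),lr=(415,172),tabl=(222,148),tabr=(318,140),key=(415,447)).items()]
O+=[('side',k,D(*v)) for k,v in dict(fl=(360,585),tl=(205,290),tr=(400,160),et=(568,315),eb=(558,422),ht=(222,297),lr=(300,122),tabl=(150,150),tabr=(222,112),key=(472,357)).items()]
C={n:r.get_calibration(n) for n in('scene','side')}
def res(p):
    m=model(p); return np.concatenate([proj(n,m[k],C[n])[0]-v for n,k,v in O])
s=least_squares(res,[.5,-.5,-.3,.6,.06,-.034,.04,0,-.09,-.05],loss='soft_l1')
print(np.round(s.x,4),np.degrees(s.x[2:4]))
for o,e in zip(O,res(s.x).reshape(-1,2)): print(o[0],o[1],e.round(1))
for k,v in model(s.x).items(): print(k,v.round(3))
E
```

```text
[ 0.5328 -0.3223 -0.5651  1.0864  0.0653 -0.0358  0.045   0.     -0.1133
 -0.042 ] [-32.3803115   62.24775098]
scene fl [0.2 3.6]
scene fr [-0.   1.1]
scene tl [-1.1 -1.1]
scene tr [ 1.4 -1.1]
scene et [ 0.7 -0.2]
scene eb [0.2 0.7]
scene ht [-0.9 -1. ]
scene ll [-0.2  1.6]
scene lr [ 0.4 -1. ]
scene tabl [-0.4  0.7]
scene tabr [ 0.1 -0.7]
scene key [-0.2 -0.4]
side fl [-0.   3.8]
side tl [-0.8 -0.9]
side tr [-0.  -0.6]
side et [0.2 0.3]
side eb [0.5 1.4]
side ht [-1.5 -0.8]
side lr [-0.2 -0.6]
side tabl [ 0.6 -0.1]
side tabr [-0.3 -0.3]
side key [0.6 0.1]
fl [ 0.471 -0.174  0.   ]
fr [ 0.372 -0.329  0.   ]
tl [ 0.557 -0.229  0.154]
tr [ 0.458 -0.384  0.154]
et [ 0.373 -0.214  0.151]
eb [ 0.373 -0.214  0.086]
ht [ 0.55  -0.228  0.151]
ll [ 0.611 -0.264  0.16 ]
lr [ 0.514 -0.418  0.16 ]
tabl [ 0.587 -0.321  0.184]
tabr [ 0.555 -0.372  0.184]
key [ 0.415 -0.297  0.08 ]
```

The fit is good to about 1–2 px: balance at (0.533, -0.322), yaw -32.4°, door open 62°, lid open about 65 mm. I'll align the tool with the balance and close the fingers.

```bash
python3 -m inch '[[[0,0,0],1.035,0],[[0,0,0],1.035,0],[[0,0,0],1.035,0],[[0,0,0],1.035,0],[[0,0,0],1.035,0],[[0,0,0],1.035,0],[[0,0,0],1.035,0],[[0,0,0],1.035,0]]' 30
cat >> h.py <<'E'
T=np.radians(-32.4); X0=np.array([.533,-.322])
RB=np.array([[np.cos(T),-np.sin(T)],[np.sin(T),np.cos(T)]])
def bal(): # tcp in balance frame + state
    s=r.observe(); p=s["tcp_pos"]; b=RB.T@(np.array(p[:2])-X0)
    print("t",round(s["time_s"],2),"bal",(b*1000).round(1),"z",round(p[2]*1000,1),"rot",np.round(s["eef_rot"],1),"F bal",(RB.T@s["force"][:2]).round(1),round(s["force"][2],1),"w",round(s["width"],3))
    return b
E
python3 -c "
from h import *
bal()"
```

```text
time_s: 1.1
tcp_pos: [0.2829, -0.5572, 0.2311]
eef_rot: [-180.0, 0.0, -32.2]
force: [0.2, 0.3, 1.4]
width: 0.0002
finger_force: 0.0
t 1.1 bal [ -85.1 -332.6] z 231.1 rot [-180.     0.   -32.2] F bal [0.  0.4] 1.4 w 0.0
```

```bash
python3 -m inch '[[[-11,-42.3,0],0,0],[[-11,-42.3,0],0,0],[[-11,-42.3,0],0,0],[[-11,-42.3,0],0,0],[[-11,-42.3,0],0,0],[[-11,-42.3,0],0,0],[[-11,-42.3,0],0,0],[[-11,-42.3,0],0,0],[[-11,-42.3,0],0,0],[[-11,-42.3,0],0,0]]'
python3 - <<'E'
from h import *
import cv2
bal()
a=r.camera("scene")[:,:,::-1][90:270,320:560]
cv2.imwrite("pics/s1.png",cv2.resize(a,None,fx=3.3,fy=3.3,interpolation=cv2.INTER_CUBIC))
E
```

```text
time_s: 2.35
tcp_pos: [0.4162, -0.1423, 0.2312]
eef_rot: [180.0, 0.0, -32.5]
force: [0.1, -0.4, 0.2]
width: 0.0
finger_force: 0.0
t 2.35 bal [-194.9   89.2] z 231.2 rot [180.    0.  -32.5] F bal [ 0.3 -0.3] 0.2 w 0.0
```

View pics/s1.png

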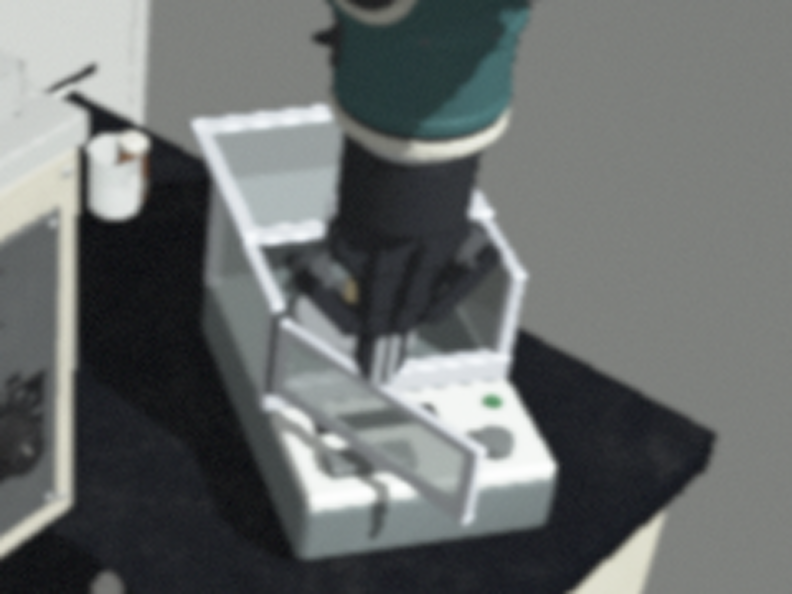

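```bash
python3 - <<'E'
from h import *
p=np.array(r.observe()["tcp_pos"]); q=proj("scene",[p,p+[0,0,-.116]])
print(q,(q-[320,90])*3.3, np.linalg.inv(r.get_calibration("scene")["world_to_cam"])[:3,3])
E
```

```text
[[433.70010664 203.71987498]
 [427.14562795 245.77155945]] [[375.21035191 375.27558745]
 [353.58057225 514.04614619]] [-0.09153713  0.66880603  1.0278695 ]
```

Projection matches the tip. The door is clear of the tool, which is on its outer side. Going down.

```bash
python3 -m inch '[[[0,0,5],0,0],[[0,0,10],0,0],[[0,0,11.6],0,0],[[0,0,11.6],0,0]]'
python3 - <<'E'
from h import *
b=bal(); H=np.array([-.036,.089])
for a,rho in ((62,.125),(50,.125),(40,.125),(30,.122),(20,.12),(10,.12),(5,.12),(0,.12)):
    t=np.radians(a); P=H+rho*np.array([-np.sin(t),-np.cos(t)])+.015*np.array([-np.cos(t),np.sin(t)])
    d=(P-b)*100; print(a,[round(d[0],1),round(-d[1],1)])
E
```

```text
time_s: 2.9
tcp_pos: [0.4158, -0.1416, 0.1144]
eef_rot: [180.0, 0.1, -32.4]
force: [0.5, -0.7, 0.6]
width: -0.0001
finger_force: 0.0
t 2.9 bal [-195.6   89.5] z 114.4 rot [ 1.80e+02  1.00e-01 -3.24e+01] F bal [ 0.8 -0.3] 0.6 w -0.0
62 [np.float64(4.2), np.float64(4.6)]
50 [np.float64(5.4), np.float64(6.9)]
40 [np.float64(6.8), np.float64(8.7)]
30 [np.float64(8.6), np.float64(9.9)]
20 [np.float64(10.4), np.float64(10.8)]
10 [np.float64(12.4), np.float64(11.6)]
5 [np.float64(13.4), np.float64(11.9)]
0 [np.float64(14.5), np.float64(12.1)]
```

```bash
python3 -m inch '[[[2,2.5,0],0,0],[[4.2,4.6,0],0,0],[[4.8,5.8,0],0,0],[[5.4,6.9,0],0,0],[[6.1,7.8,0],0,0],[[6.8,8.7,0],0,0],[[7.7,9.3,0],0,0],[[8.6,9.9,0],0,0],[[9.5,10.4,0],0,0],[[10.4,10.8,0],0,0]]'; python3 -c "
from h import *
bal()"
```

```text
time_s: 4.15
tcp_pos: [0.4469, -0.2886, 0.1152]
eef_rot: [180.0, 0.0, -32.4]
force: [-0.1, 1.0, 0.5]
width: -0.0002
finger_force: 0.3
t 4.15 bal [-90.6 -17.9] z 115.2 rot [180.    0.  -32.4] F bal [-0.6  0.8] 0.5 w -0.0
```

```bash
python3 -m inch '[[[1,0.4,0],0,0],[[2,0.8,0],0,0],[[2.7,1,0],0,0],[[3.3,1.2,0],0,0],[[3.7,1.3,0],0,0],[[3.9,1.3,0],0,0],[[3.9,1.3,0],0,0]]'; python3 -c "
from h import *
bal()"
```

```text
time_s: 5.03
tcp_pos: [0.4718, -0.3197, 0.1151]
eef_rot: [180.0, 0.1, -32.4]
force: [-4.6, 2.5, 1.8]
width: 0.0
finger_force: 2.7
t 5.03 bal [-52.9 -30.8] z 115.1 rot [ 1.80e+02  1.00e-01 -3.24e+01] F bal [-5.2 -0.3] 1.8 w 0.0
```

```bash
python3 -m inch '[[[0.2,0,0],0,0],[[0.4,0,0],0,0],[[0.4,0,0],0,0]]'; python3 -c "
from h import *
bal()"
```

```text
time_s: 5.4
tcp_pos: [0.4721, -0.32, 0.1147]
eef_rot: [180.0, 0.5, -32.4]
force: [-31.2, 18.0, 24.0]
width: 0.0001
finger_force: 17.9
t 5.4 bal [-52.5 -31. ] z 114.7 rot [180.    0.5 -32.4] F bal [-36.   -1.5] 24.0 w 0.0
```

Door is hard against its stop (36 N). I'll back off, rise, and go behind the lid tab.

```bash
python3 -m inch '[[[-3,0,0],0,0],[[-6,0,0],0,0],[[-6,0,-6],0,0],[[-6,0,-12],0,0],[[-6,0,-12],0,0]]'; python3 - <<'E'
from h import *
import cv2
bal()
a=r.camera("side")[:,:,::-1][150:250,310:420]
cv2.imwrite("pics/d2.png",cv2.resize(a,None,fx=6,fy=6,interpolation=cv2.INTER_CUBIC))
E
```

```text
time_s: 6.02
tcp_pos: [0.4269, -0.2909, 0.2398]
eef_rot: [-180.0, -0.4, -32.4]
force: [-0.4, -0.4, -0.7]
width: -0.0001
finger_force: 0.0
t 6.03 bal [-106.2  -30.6] z 239.8 rot [-180.    -0.4  -32.4] F bal [-0.2 -0.6] -0.7 w -0.0
```

View pics/d2.png

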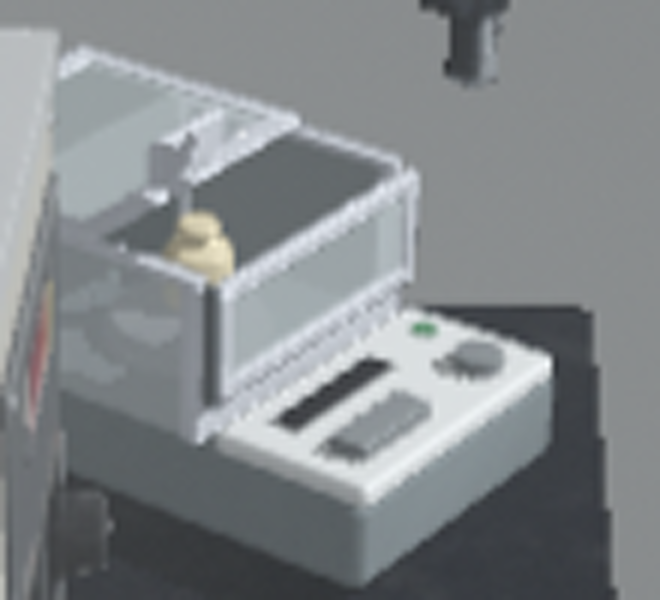

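```bash
python3 -m inch '[[[6,-1,0],0,0],[[12,-2,0],0,0],[[17,-3,0],0,0],[[19.2,-3,0],0,0],[[19.2,-3,0],0,0],[[19.2,-3,3],0,0],[[19.2,-3,5],0,0],[[19.2,-3,6.3],0,0],[[19.2,-3,6.3],0,0]]'; python3 - <<'E'
from h import *
import cv2
bal()
a=r.camera("scene")[:,:,::-1][90:270,340:520]
cv2.imwrite("pics/d3.png",cv2.resize(a,None,fx=3.3,fy=3.3,interpolation=cv2.INTER_CUBIC))
E
```

```text
time_s: 7.2
tcp_pos: [0.603, -0.3672, 0.1715]
eef_rot: [180.0, 0.1, -32.4]
force: [0.3, -0.5, 0.1]
width: -0.0
finger_force: 0.0
t 7.2 bal [83.3 -0.6] z 171.5 rot [ 1.80e+02  1.00e-01 -3.24e+01] F bal [ 0.5 -0.2] 0.1 w -0.0
```

View pics/d3.png

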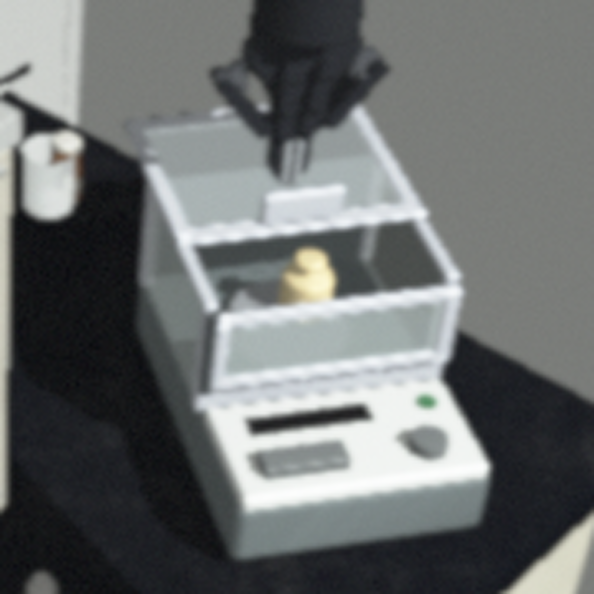

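Tips (290,180) stand just behind the tab (305,195), and the door is shut. Pushing the lid forward.

```bash
python3 -m inch '[[[-1,0,0],0,0],[[-2,0,0],0,0],[[-3,0,0],0,0],[[-4,0,0],0,0],[[-5,0,0],0,0],[[-6,0,0],0,0],[[-7,0,0],0,0],[[-7.8,0,0],0,0],[[-8.1,0,0],0,0],[[-8.1,0,0],0,0]]'; python3 -c "
from h import *
bal()"
```

```text
time_s: 8.5
tcp_pos: [0.5348, -0.324, 0.1722]
eef_rot: [180.0, 0.0, -32.4]
force: [0.6, 0.4, 0.2]
width: -0.0002
finger_force: 0.0
t 8.5 bal [ 2.6 -0.7] z 172.2 rot [180.    0.  -32.4] F bal [0.3 0.7] 0.2 w -0.0
```

```bash
python3 -m inch '[[[-0.2,0,0],0,0],[[-0.4,0,0],0,0],[[-0.4,0,0],0,0]]'; python3 -c "
from h import *
bal()"
```

```text
time_s: 8.88
tcp_pos: [0.5315, -0.3218, 0.1722]
eef_rot: [180.0, 0.0, -32.4]
force: [0.2, -0.4, 0.1]
width: -0.0001
finger_force: 0.0
t 8.88 bal [-1.3 -0.6] z 172.2 rot [180.    0.  -32.4] F bal [ 0.4 -0.3] 0.1 w -0.0
```

```bash
python3 -m inch '[[[-0.2,0,0],0,0],[[-0.4,0,0],0,0],[[-0.6,0,0],0,0]]'; python3 -c "
from h import *
bal()"
```

```text
time_s: 9.25
tcp_pos: [0.5282, -0.3197, 0.1726]
eef_rot: [-180.0, -0.3, -32.4]
force: [23.5, -14.7, -17.3]
width: 0.0002
finger_force: 13.6
t 9.25 bal [-5.3 -0.6] z 172.6 rot [-180.    -0.3  -32.4] F bal [27.8  0.2] -17.3 w 0.0
```

Stop reached at the predicted spot (28 N). I'll back off, rise, and re-measure the key.

```bash
python3 -m inch '[[[1.5,0,0],0,0],[[3,0,0],0,0],[[3,0,-4],0,0],[[3,0,-7],0,0],[[3,0,-7],0,0]]'; python3 - <<'E'
from h import *
import cv2
bal()
a=r.camera("scene")[:,:,::-1][90:270,340:520]; b=r.camera("side")[:,:,::-1][150:250,310:420]
cv2.imwrite("pics/e.png",np.hstack([cv2.resize(a,(400,400),interpolation=cv2.INTER_CUBIC),cv2.resize(b,(400,400),interpolation=cv2.INTER_CUBIC)]))
E
```

```text
time_s: 9.88
tcp_pos: [0.5526, -0.3352, 0.2446]
eef_rot: [-180.0, -0.2, -32.4]
force: [-1.1, -0.5, -0.5]
width: -0.0001
finger_force: 0.0
t 9.88 bal [23.6 -0.6] z 244.6 rot [-180.    -0.2  -32.4] F bal [-0.7 -1.1] -0.5 w -0.0
```

View pics/e.png

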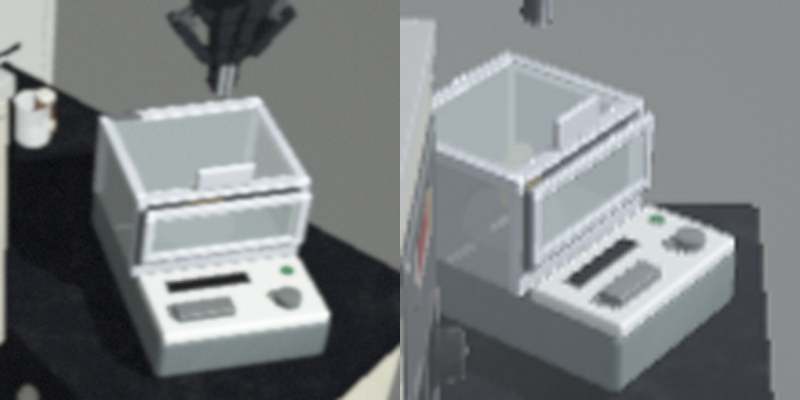

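```bash
python3 - <<'E'
from h import *
for n,u,v in (("scene",470.1,223.2),("scene",468.9,223.7),("side",389.6,209.4)):
    print(n,(RB.T@(ray(n,u,v,.08)[:2]-X0)*1000).round(1))
E
```

```text
scene [-113.6  -46.1]
scene [-114.6  -42.8]
side [-113.4  -44.5]
```

```bash
python3 -m inch '[[[-5,2,0],0,0],[[-10,4.4,0],0,0],[[-13.7,4.4,0],0,0],[[-13.7,4.4,0],0,0],[[-13.7,4.4,5],0,0],[[-13.7,4.4,10],0,0],[[-13.7,4.4,14],0,0],[[-13.7,4.4,15],0,0],[[-13.7,4.4,15],0,0]]'; python3 -c "
from h import *
bal()"
```

```text
time_s: 11.1
tcp_pos: [0.4129, -0.2986, 0.0923]
eef_rot: [-180.0, 0.0, -32.4]
force: [-0.2, 0.0, -0.3]
width: -0.0005
finger_force: 0.0
t 11.1 bal [-114.   -44.6] z 92.3 rot [-180.     0.   -32.4] F bal [-0.2 -0.1] -0.3 w -0.001
```

```bash
python3 -m inch '[[[0,0,0.6],0,0],[[0,0,1.1],0,0],[[0,0,1.4],0,0],[[0,0,1.6],0,0],[[0,0,1.7],0,0],[[0,0,1.7],0,0]]'; python3 -c "
from h import *
bal()"
```

```text
time_s: 11.85
tcp_pos: [0.4129, -0.2986, 0.0754]
eef_rot: [-180.0, -0.0, -32.4]
force: [1.3, -0.7, 3.0]
width: 0.0001
finger_force: 1.8
t 11.85 bal [-113.9  -44.6] z 75.4 rot [-180.    -0.   -32.4] F bal [1.5 0.1] 3.0 w 0.0
```

Pressed 4.6 mm at about 3 N. A bit more, to the stop.

```bash
python3 -m inch '[[[0,0,0.1],0,0],[[0,0,0.2],0,0],[[0,0,0.2],0,0]]'; python3 -c "
from h import *
bal()"
```

```text
time_s: 12.22
tcp_pos: [0.413, -0.2987, 0.0744]
eef_rot: [-180.0, -0.0, -32.4]
force: [-6.8, 4.1, 28.4]
width: 0.0002
finger_force: 14.2
t 12.22 bal [-113.8  -44.6] z 74.4 rot [-180.    -0.   -32.4] F bal [-7.9 -0.2] 28.4 w 0.0
```

Bottomed out. Releasing and retreating up.

```bash
python3 -m inch '[[[0,0,-2],0,0],[[0,0,-6],0,0],[[0,0,-11],0,0],[[0,0,-16],0,0],[[0,0,-16],0,0],[[0,0,-16],0,0],[[0,0,-16],0,0]]'; python3 - <<'E'
from h import *
import cv2
bal()
a=r.camera("scene")[:,:,::-1]; b=r.camera("side")[:,:,::-1][150:300,310:430]
cv2.imwrite("pics/f.png",np.hstack([a[:,300:540][80:300],cv2.resize(b,(176,220))]))
E
```

```text
time_s: 13.1
tcp_pos: [0.4122, -0.2982, 0.2321]
eef_rot: [-180.0, 0.1, -32.4]
force: [-0.4, 0.5, -0.2]
width: 0.0002
finger_force: 0.0
t 13.1 bal [-114.8  -44.7] z 232.1 rot [-1.80e+02  1.00e-01 -3.24e+01] F bal [-0.6  0.2] -0.2 w 0.0
```

View pics/f.png

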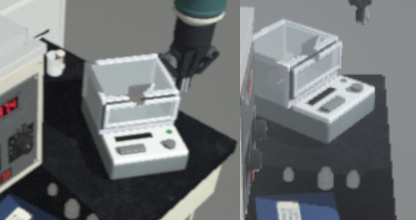

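Both views show the shield shut, the round key up at about (168,143), and the arm clear. Handing in.

```bash
python3 -c "
from rig import r
print(r.hand_in())"
```

```text
the job is handed in; nothing more can be done
None
```

The job is handed in: I pushed the front door and top lid shut to their stops, then pressed the round key fully down and released it, and left the arm clear. The hand-in returned no verdict.

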